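# Lock the grinding cup onto the grinder base

## Task

Get the small kitchen grinder ready: lift the dust cap off its socket and set the cap down knob up on the middle of the green trivet. Then take the grinding cup from the wooden board, push it down into the bayonet socket with its lugs through the slots, and twist it a quarter turn clockwise (seen from above) until it is fully locked, and let go. Leave the rolling pin, the dough divider and the clear container where they are.

Things in the scene. Friction and masses are not known exactly. Their poses are not given: they have to be found in the camera images.
- grinder: Grinder base, fixed. Origin: centre of its underside on the counter, z up. Grey housing 150 (x) x 130 (y) x 45 mm high, round white turret 102 mm wide on it up to 64 mm. Parts pushed down through the socket's slots to within 4 mm of its floor turn clockwise (from above) by about 90 degrees to a stop, not the other way. Let go unturned they spring up; once turned the flange holds them down.
- socket (a point): Centre of the bayonet socket's mouth: top of the turret's flange, 64 mm above the counter; z up. Hole 63 mm wide, with slots at the point's +x and -x (21 mm wide, reaching 42 mm from the axis; an orange mark on the housing outside each). Flange 8 mm thick, under it a channel 11 mm high; its hard floor lies 19 mm below this point.
- plunger (a joint): Sprung steel plate in the middle of the socket, 44 mm wide. 0 = up, its top 7 mm below the mouth; 0.012 = pressed down to the socket's floor. It pushes up with 5 N at 0, 9 N at 0.012. Locked cups are lifted by it until their lugs touch the flange's underside (4 mm off the floor).
- cap_mid (a point): Dust cap, 90 g, 46 mm high: black disc 88 mm wide, 8 mm thick, on it a round yellow knob 24 mm wide, 34 mm tall; under it a spigot 58 mm wide, 4 mm deep. Point on its axis, 23 mm above the underside, 23 mm below the knob's top; z up through the knob. Starts lying loose on the socket, spigot in the hole.
- cup_mid (a point): Grinding cup on the board, 0.28 kg, 116 mm high; point on its axis 58 mm above the underside, z up. Steel collar 60 mm wide, 21 high; two lugs at its +x and -x, out to 39.5 mm from the axis, 14 wide, 7 high, flush with the underside. Clear body 68 mm wide, grey top 80 mm up; on it an orange grip bar 50 (x) x 16 (y) x 36 high, its top 58 mm above the point. Half-turn symmetric.
- trivet_top (a point): Centre of the top of the green silicone trivet, a disc 150 mm wide and 8 mm thick that does not move; top 8 mm above the counter.
- board_top (a point): Centre of the top of the wooden rolling board, 240 (x) x 180 (y) x 15 mm, which does not move.
- pin_mid (a point): Centre of the tapered olive-wood rolling pin, 330 mm long along its x, 38 mm thick at the middle, lying on the counter. Leave alone.
- container_mid (a point): Centre of the clear plastic container with blue clip-on lid, 126 x 92 x 72 mm. Leave alone.
- divider_mid (a point): Centre of the stainless steel dough divider, 114 x 150 x 24 mm, lying flat. Leave alone.
Mind the look-alikes: they are no part of the job. What is shaped like the part that bears cap_mid but purple or turquoise is not meant.

How it is judged:
On the way, in this order (a step that is already met when the one before it is completed fails the run):
1. the dust cap lies on the trivet, knob up, released (horizontal distance between cap_mid and trivet_top below 0.05 m and z of cap_mid in the frame of trivet_top between 0.018 and 0.028 m and angle between cap_mid's own z axis and vertical below 0.15 rad and contact force between the fingers and cap below 0.2 N), for 0.2 s.
2. the cup is pushed down in the socket with its lugs through the slots (horizontal distance between cup_mid and socket below 0.008 m and angle between cup_mid's own z axis and vertical below 0.12 rad and z of cup_mid in the frame of socket below 0.0455 m and angle between the x axis of cup_mid and the x axis of socket, either way round below 0.35 rad), for 0.02 s.
3. the cup is turned to the locked position (horizontal distance between cup_mid and socket below 0.008 m and angle between cup_mid's own z axis and vertical below 0.12 rad and z of cup_mid in the frame of socket below 0.047 m and angle between the x axis of cup_mid and the x axis of socket, either way round above 1.31 rad), for 0.1 s.
At the end, for the whole second after the job is handed in: The cup is upright in the socket (within 8 mm and 0.12 rad), its midpoint under 47 mm above the mouth (lugs held under the flange), turned at least 75 degrees from the slots, at rest; the dust cap rests knob up on the trivet, within 50 mm of its centre (all of step 3 and horizontal distance between cap_mid and trivet_top below 0.05 m and z of cap_mid in the frame of trivet_top between 0.018 and 0.028 m and angle between cap_mid's own z axis and vertical below 0.15 rad and linear speed of each of cup, cap below 0.02 m/s); the robot touches nothing.
It fails at once if the rolling pin is moved more than 25 mm (distance of pin_mid from where it was at the start of the episode above 0.025 m).
It fails at once if the container is moved more than 25 mm (distance of container_mid from where it was at the start of the episode above 0.025 m).
It fails at once if the dough divider is moved more than 25 mm (distance of divider_mid from where it was at the start of the episode above 0.025 m).
It also fails if it takes over 64 s, if anything falls off the work surface, if the arm or the gripper's body presses on something with over 40 N, if the wrist force passes 120 N, or if a joint passes its speed limit or range.

## Robot

A 7-joint arm with a two-finger parallel gripper is mounted at the origin on the work surface. World frame = base frame: x ahead of the robot, y to its left, z up, the work surface at z = 0. Lengths are in m, angles in rad, forces in N, time in s.
With the tool pointing down it reaches from about 0.4 to 0.85 m from the base axis. Payload 4.5 kg.
Tool frame: the origin (TCP) lies on the centre line of the jaws, within the pads' length; the fingertips stand r.tcp_to_tips ahead of it and the grasp point (between the pads) lies 11 mm behind it (r.tcp_to_tips is the distance from the TCP to the fingertips, in m); y points along the fingers, x is the direction in which the jaws open and shut, and the axes are right-handed (so a half turn about y gives the same grasp; the last joint's range is limited). The gripper opens to 88 mm and grips with 3 to 60 N. Pads are 18 mm wide; open, the fingers measure 123 mm over their backs; the gripper's body (75 mm by 187 mm) begins 45 mm behind the grasp point.
Start: joints at [-1.144, 0.689, -0.195, 1.565, 0.157, 0.902, -0.215], TCP at [0.239, 0.577, 0.247] pointing down, gripper open.
Joint ranges: [-3.01, 3.01], [-0.46, 2.08], [-1.47, 1.51], [0.13, 2.56], [-1, 4.14], [0.04, 2.09], [-2.66, 2.66]. Speed limits (rad/s): [2.57, 2.57, 3.14, 3.14, 3.14, 3.14, 3.14].

## Interface

Orientations are given as a unit quaternion [x, y, z, w].
In Python, from plant import r gives the robot as it stands. The module is installed in compiled form; this text tells all that it offers.
- The arm moves only by the shell command python3 -m inch 'ROWS' [OPENING] [FORCE]. ROWS is text: rows parted by semicolons, each of 4 numbers parted by spaces: the shift along the tool's x, y, z in mm, then the turn about the tool's y in degrees. In form: x y z spin; .... A call has 1 to 10 rows; each row is the pose to reach, as a shift and turn from the pose commanded when the call began, along the tool's axes at that moment; what a row does not reach only later rows make up. A row lasts 1/10 s, in which the tool goes at most 50 mm and 8.59 degrees, less where a joint would pass 70% of its speed; a pose out of reach is approached as far as the arm can. A call with a gripper value outside its range is refused whole. OPENING is the gripper command: -1 is shut, 1 is fully open, values between are in proportion, set as the call begins (- or left out, the last holds). The fingers move at their own pace and stop on an object; FORCE is the grip in N (left out, the last holds). Time passes only in rows, so rows that repeat a pose let the fingers close. It gives the time, the measured TCP pose, the force and the opening at its end, in the units of the state.
- r.get_state(): the state, without advancing time (a new reading comes with each control period).
- r.snapshot(name): name is "scene" or "top" or "wrist"; returns a dict with "frame" (420x560x3 uint8, red, green, blue), "intrinsics" (3x3 intrinsics, pixels), "R" (3x3) and "t" (3): a world point X has camera coordinates R X + t. Camera axes: x right, y down, z forward; pixel columns grow to the right and rows downward; lengths in m; the calibration is good to about 2 mm. A picture is of the moment at which its call begins. There is no depth.
- r.finish_job(): hands the job in, once; it reports no verdict.
Trained networks look in the newest picture that a camera, given by its name, has taken for a name from the list of things; names that differ only in an ending like _2 or _b are one class to them, and where a whole thing is asked for, a point or a joint stands for the part that bears it (a point fixed in the world has none). Each returns a list of dicts, best first, with "p" (0 to 1); they miss things now and then, are a little off and sometimes report something else, mostly with a low value. They report only what shows in the picture. A call takes as long as a camera call. They do not tell look-alikes from the thing itself.
- r.trace(camera, name): "region" (420x560 bool, what is visible of it) and "centre" ([row, column] in pixels, amid what is visible of it).
- r.tip_of(camera, name): "centre" ([row, column] in pixels: a listed point, or the origin of a listed thing).
The state is a dict: "clock": time; "q": joint angles; "qd": joint speeds; "joint_torque": joint torques, N m; "tool_pos": TCP position; "eef_rot": TCP orientation; "contact_force": force on the tool from outside, world axes, zero at the start; "moment": the same for the moment, N m; "opening": opening from 0.0 (shut) to 1.0 (fully open).
Only numpy, scipy, OpenCV 4.12 (cv2) and the standard library are available. Lean on these libraries where they do the work, as an engineer would, in place of code of your own. Each camera call takes 0.05 s, during which the arm holds its last target.

## Working session

There is one attempt and no reset: what is moved stays moved. The work goes in short steps, Python scripts to look and compute and a shell command to move; the robot and the scene stay as the last step left them, time stands still between calls to the robot, and variables do not carry over. Pictures are saved under pics/ and viewed, and the job is handed in when it is done.

```bash
mkdir -p pics; ls; cat > h.py <<'E'
import numpy as np,cv2
from plant import r
from scipy.spatial.transform import Rotation as Rot
def snap(n,f):
    s=r.snapshot(n); cv2.imwrite('pics/'+f,s['frame'][:,:,::-1]); return s
def back(s,rc,z):
    K,R,t=s['intrinsics'],np.array(s['R']),np.array(s['t'])
    d=R.T@np.linalg.solve(K,[rc[1],rc[0],1.]); c=-R.T@t
    return c+d*(z-c[2])/d[2]
def proj(s,X):
    p=s['intrinsics']@(np.array(s['R'])@np.array(X)+s['t']); return p[1]/p[2],p[0]/p[2]
def pose():
    s=r.get_state(); return np.array(s['tool_pos']),Rot.from_quat(s['eef_rot']).as_matrix(),s
def delta(target):
    p,R,s=pose(); return R.T@(np.array(target)-p)*1000
E
python3 - <<'E'
from h import *
np.set_printoptions(precision=4,suppress=True)
p,R,st=pose();print(st,R,r.tcp_to_tips)
for c in('scene','top','wrist'):
    s=snap(c,c+'0.png')
    print(c,-np.array(s['R']).T@s['t'])
    for n,z in(('socket',.064),('cap_mid',.079),('cup_mid',.073),('trivet_top',.008),('board_top',.015),('grinder',0),('pin_mid',.019),('container_mid',.036),('divider_mid',.012)):
        for d in r.tip_of(c,n): print(n,round(d['p'],2),np.array(d['centre']),back(s,d['centre'],z))
E
```

```text
pics
{'clock': 0.0, 'q': array([-1.1442,  0.69  , -0.1945,  1.5663,  0.1573,  0.9025, -0.2151]), 'qd': array([-0.0004,  0.0007, -0.0005, -0.0022, -0.0004,  0.002 ,  0.0006]), 'joint_torque': array([ -0.0001, -52.7565,  -1.2671, -15.3428,  -0.0527,   0.0066,
         0.0002]), 'tool_pos': array([0.239 , 0.5768, 0.2459]), 'eef_rot': array([ 0.5883,  0.3923, -0.3934, -0.5875]), 'contact_force': array([-0.8765, -0.0407, -0.3958]), 'moment': array([ 0.0295,  0.0088, -0.0183]), 'opening': 1.004752375099399} [[ 0.3827 -0.0006 -0.9239]
 [ 0.9239 -0.0017  0.3827]
 [-0.0018 -1.     -0.0001]] 0.008
scene [1.0833 0.5557 0.7756]
socket 0.68 [201.3 287.8] [ 0.526  -0.0128  0.064 ]
cap_mid 0.77 [256.2 336.9] [0.5777 0.1735 0.079 ]
cap_mid 0.6 [203.4 375.6] [0.4086 0.1297 0.079 ]
cap_mid 0.59 [171.2 316.1] [ 0.4209 -0.0304  0.079 ]
cup_mid 0.95 [298.1 415.7] [0.5461 0.3301 0.073 ]
trivet_top 0.57 [162.2 206.4] [ 0.5294 -0.306   0.008 ]
grinder 0.85 [225.1 287.7] [ 0.531  -0.0068  0.    ]
pin_mid 0.65 [271.9 211.9] [ 0.7451 -0.0006  0.019 ]
container_mid 0.94 [357.9 311.8] [0.7452 0.273  0.036 ]
divider_mid 0.63 [205.8 134.7] [ 0.7505 -0.2826  0.012 ]
top [ 0.4272 -0.0159  1.1042]
cap_mid 0.95 [231.  283.6] [ 0.5234 -0.0036  0.079 ]
cap_mid 0.82 [232.8 217. ] [0.5216 0.1384 0.079 ]
cap_mid 0.79 [306.5 237.6] [0.3667 0.0946 0.079 ]
cap_mid 0.72 [304.7 320.1] [ 0.3685 -0.0774  0.079 ]
cup_mid 0.64 [231.1 281.4] [0.5238 0.0011 0.073 ]
cup_mid 0.59 [218.2 127.8] [0.5567 0.333  0.073 ]
trivet_top 0.88 [232.4 423.1] [ 0.5223 -0.3177  0.008 ]
board_top 0.72 [230.4 144.6] [0.5354 0.3133 0.015 ]
board_top 0.33 [233.3 423.8] [ 0.5196 -0.3172  0.015 ]
pin_mid 0.69 [134.4 281.7] [ 0.7533 -0.0016  0.019 ]
divider_mid 0.63 [133.1 405.9] [ 0.7529 -0.2891  0.012 ]
wrist [0.1633 0.609  0.3853]
```

View pics/scene0.png

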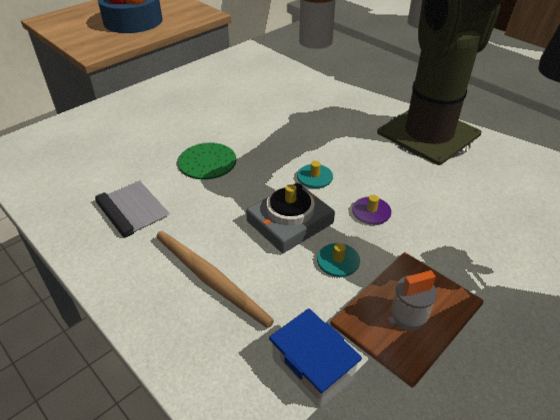

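View pics/top0.png

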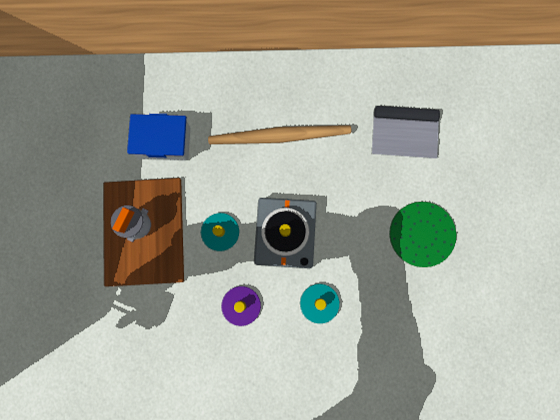

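View pics/wrist0.png

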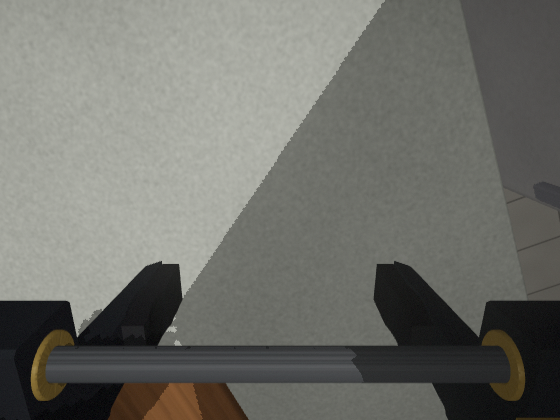

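```bash
cat > m.py <<'E'
from h import *
np.set_printoptions(precision=4,suppress=True)
S={c:snap(c,c+'1.png') for c in('scene','top')}
def comps(s,lo,hi,amin=4):
    hsv=cv2.cvtColor(s['frame'],cv2.COLOR_RGB2HSV)
    m=cv2.inRange(hsv,lo,hi); n,l,st,c=cv2.connectedComponentsWithStats(m)
    return [(st[i,4],c[i][::-1],l==i) for i in range(1,n) if st[i,4]>=amin]
s=S['top']
for c,s in S.items():
    print(c,'orange')
    for a,ct,m in comps(s,(3,170,120),(14,255,255)):
        if not 100<ct[0]<320: continue
        print(a,ct,back(s,ct,.131),back(s,ct,.045))
        if a>40:
            pts=np.argwhere(m); P=np.array([back(s,q,.131)[:2] for q in pts]);C=P-P.mean(0);w,v=np.linalg.eigh(C.T@C); print(' ext',4*np.sqrt(w/len(P)),v[:,1],np.degrees(np.arctan2(v[1,1],v[0,1])))
    print('yellow')
    for a,ct,m in comps(s,(18,150,100),(32,255,255)):
        if 100<ct[0]<320: print(a,ct,back(s,ct,.106))
# turret + housing
s=S['top'];f=s['frame'];cv2.imwrite('pics/gr.png',cv2.resize(f[185:285,70:330,::-1],None,fx=3,fy=3,interpolation=cv2.INTER_NEAREST))
s=S['top']
for n in('cap_mid','cup_mid','trivet_top','grinder'):
    for d in r.trace('top',n):
        print(n,d['p'],d['centre'],d['region'].sum())
        if n in('trivet_top','grinder'):
            c=max(cv2.findContours(d['region'].astype(np.uint8),0,2)[0],key=len); print(cv2.minAreaRect(c))
hsv=cv2.cvtColor(s['frame'],cv2.COLOR_RGB2HSV);m=cv2.inRange(hsv,(45,100,30),(75,255,255));m[:,:370]=0
print('triv',back(s,np.argwhere(m).mean(0),.008),np.ptp(np.argwhere(m),0))
E
python3 m.py
```

```text
scene orange
22 [221.3636 266.6818] [0.646  0.0542 0.131 ] [ 0.5876 -0.0127  0.045 ]
292 [277.9863 421.1062] [0.5496 0.3304 0.131 ] [0.4784 0.3003 0.045 ]
 ext [0.0275 0.0541] [-0.9183  0.3958] 156.6829226058741
19 [293.2105 443.0526] [0.5501 0.3732 0.131 ] [0.479  0.3488 0.045 ]
4 [289.5  461.75] [0.5215 0.3898 0.131 ] [0.4466 0.3676 0.045 ]
5 [292. 439.] [0.5528 0.3673 0.131 ] [0.482  0.3422 0.045 ]
6 [292.3333 449.    ] [0.5416 0.3788 0.131 ] [0.4693 0.3552 0.045 ]
8 [299.25 438.5 ] [0.5658 0.375  0.131 ] [0.4967 0.3509 0.045 ]
6 [297.6667 455.    ] [0.5438 0.3913 0.131 ] [0.4719 0.3694 0.045 ]
17 [302.2353 447.5882] [0.5603 0.3882 0.131 ] [0.4905 0.3659 0.045 ]
yellow
77 [167.039  316.2468] [ 0.4358 -0.0176  0.106 ]
53 [188.6038 289.9057] [ 0.5283 -0.0047  0.106 ]
83 [201.0241 374.1446] [0.4312 0.1397 0.106 ]
51 [247.0392 338.3922] [0.5785 0.1751 0.106 ]
top orange
187 [185.6791 171.8717] [0.6154 0.2241 0.131 ] [0.632  0.2453 0.045 ]
 ext [0.0323 0.035 ] [-0.2502  0.9682] 104.49168553380126
564 [191.4255 145.5532] [0.6043 0.2783 0.131 ] [0.6199 0.3043 0.045 ]
 ext [0.0488 0.071 ]
[... 787 characters left out ...]
22 0.2054 0.131 ] [0.4217 0.225  0.045 ]
yellow
90 [230.1    217.7889] [0.5248 0.1327 0.106 ]
98 [229.2143 284.5612] [ 0.5246 -0.006   0.106 ]
95 [303.9053 319.9789] [ 0.3716 -0.0756  0.106 ]
96 [306.2708 239.0417] [0.3687 0.0887 0.106 ]
cap_mid 0.91 [230.2, 218.6] 1143
cap_mid 0.86 [306.9, 239.8] 1231
cap_mid 0.77 [302.6, 319.4] 1248
cap_mid 0.57 [231.8, 283.4] 1260
cup_mid 0.83 [220.9, 128.6] 1099
trivet_top 0.98 [233.8, 424.3] 3412
((422.75006103515625, 234.75001525878906), (65.76092529296875, 63.639610290527344), 45.0)
grinder 0.94 [251.1, 284.9] 2689
((285.0989990234375, 232.61419677734375), (59.56253433227539, 68.8958969116211), 4.085616588592529)
triv [ 0.5188 -0.3164  0.008 ] [64 65]
```

View pics/gr.png

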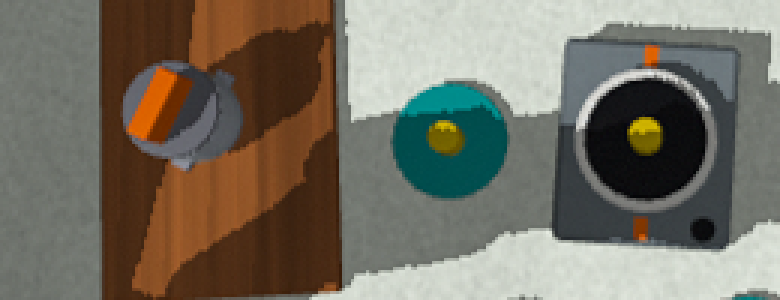

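```bash
python3 -m inch '-429 77 -487 0;-429 77 -487 0;-429 77 -487 0;-429 77 -487 0;-429 77 -487 0;-429 77 -487 0;-429 77 -487 0;-429 77 -487 0;-429 77 -487 0;-429 77 -487 0' -0.2
cat > d.py <<'E'
from h import *
import sys
np.set_printoptions(precision=4,suppress=True)
p,R,s=pose();t=[float(a) for a in sys.argv[1:4]]
print('q',s['q'],'p',p,'t',s['clock'],'F',s['contact_force'],'open',s['opening'])
print('tool x yaw',np.degrees(np.arctan2(R[1,0],R[0,0])),'tilt',R[:,1]); print('delta mm',delta(t))
E
python3 d.py .525 -.006 .17
```

```text
clock: 2.8
tool_pos: [0.4588, 0.1299, 0.1878]
eef_rot: [0.588, 0.393, -0.393, -0.588]
contact_force: [0.7, 0.5, 0.4]
opening: 0.396
q [-0.2134  0.6034 -0.249   2.0623  0.2917  0.5076  0.5019] p [0.4588 0.1299 0.1878] t 2.8 F [0.6637 0.5397 0.4088] open 0.3961042136106899
tool x yaw 67.50945683289699 tilt [ 0.0009  0.0005 -1.    ]
delta mm [-100.2735   17.8239 -113.1812]
```

```bash
python3 -m inch '-100 18 -113 0;-100 18 -113 0;-100 18 -113 0;-100 18 -113 0;-100 18 -113 0;-100 18 -113 0' 
python3 - <<'E'
from h import *
s=snap('wrist','w1.png');s2=snap('top','t2.png')
E
python3 d.py .525 -.006 .086
```

```text
clock: 3.4
tool_pos: [0.5236, -0.0025, 0.1699]
eef_rot: [-0.587, -0.394, 0.393, 0.588]
contact_force: [-0.1, -0.2, -0.3]
opening: 0.398
q [ 0.0901  0.6815 -0.2834  1.9425  0.3345  0.5626  0.7632] p [ 0.5235 -0.0019  0.1701] t 3.5 F [ 1.6436 -0.0579  0.2321] open 0.3989301605390196
tool x yaw 67.69196833457801 tilt [ 0.      0.0011 -1.    ]
delta mm [-3.3584 84.0778 -2.9573]
```

View pics/w1.png

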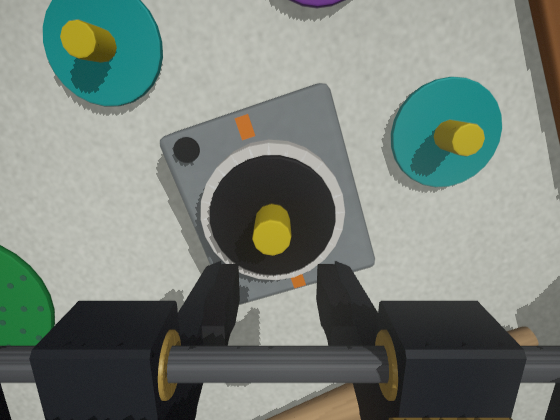

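```bash
python3 - <<'E'
from h import *
s=r.snapshot('wrist')
hsv=cv2.cvtColor(s['frame'],cv2.COLOR_RGB2HSV);m=cv2.inRange(hsv,(22,150,150),(32,255,255));m[:180]=0;m[280:]=0
n,l,st,c=cv2.connectedComponentsWithStats(m)
for i in range(1,n):
  if st[i,4]>50: print(st[i,4],c[i],back(s,c[i][::-1],.106))
print(pose()[0],proj(s,[.5246,-.006,.106]))
E
python3 d.py .525 -.006 .086
```

```text
1047 [270.3008596  237.31518625] [ 0.52337762 -0.00636781  0.106     ]
[ 0.52356589 -0.00204806  0.17008712] (np.float64(238.83533661352521), np.float64(271.64385064873784))
q [ 0.0901  0.6815 -0.2831  1.9424  0.3346  0.5627  0.7633] p [ 0.5236 -0.002   0.1701] t 3.55 F [-0.5192  0.8748  0.2746] open 0.3988364707798834
tool x yaw 67.68507460005024 tilt [ 0.0001  0.0008 -1.    ]
delta mm [-3.1768 84.084  -2.8486]
```

```bash
python3 -m inch '-3 20 -3 0;-3 50 -3 0;-3 84 -3 0;-3 84 -3 0;-3 84 -3 0' 
python3 -m inch '0 0 0 0;0 0 0 0;0 0 0 0;0 0 0 0;0 0 0 0' -1 25
python3 -m inch '0 -15 0 0;0 -40 0 0;0 -70 0 0;0 -70 0 0' 
python3 - <<'E'
from h import *
s=snap('wrist','w2.png')
E
python3 d.py .519 -.3165 .12
```

```text
clock: 4.05
tool_pos: [0.5252, -0.0069, 0.0861]
eef_rot: [-0.587, -0.393, 0.394, 0.588]
contact_force: [0.1, 0.3, 0.2]
opening: 0.404
clock: 4.55
tool_pos: [0.5266, -0.0076, 0.0874]
eef_rot: [0.588, 0.394, -0.392, -0.587]
contact_force: [-1.3, -0.4, 6.5]
opening: 0.264
clock: 4.95
tool_pos: [0.5278, -0.0079, 0.1594]
eef_rot: [0.589, 0.395, -0.39, -0.587]
contact_force: [1.1, 0.2, -0.6]
opening: 0.266
q [ 0.0956  0.7032 -0.2747  1.9464  0.3526  0.5334  0.7552] p [ 0.5268 -0.008   0.1577] t 5.0 F [-0.6421  0.0083 -0.8166] open 0.26495586269521376
tool x yaw 67.4600381224668 tilt [ 0.0046  0.0004 -1.    ]
delta mm [-287.9753   37.5904 -110.8425]
```

View pics/w2.png

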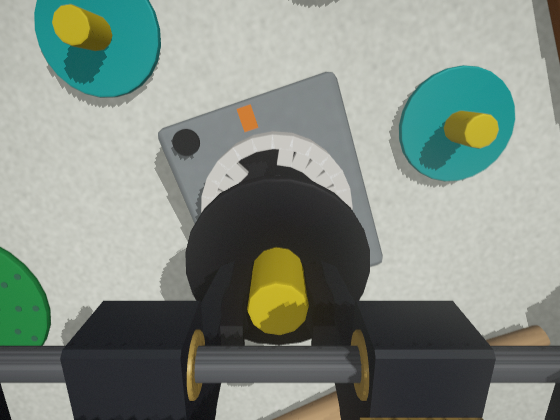

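```bash
python3 -m inch '-60 0 -25 0;-115 0 -45 0;-170 5 -65 0;-225 15 -86 0;-270 30 -104 0;-286 37 -110 0;-286 37 -110 0;-286 37 -110 0;-286 37 -110 0' 
python3 - <<'E'
from h import *
s=snap('top','t3.png')
E
python3 d.py .519 -.3165 .036
```

```text
clock: 5.9
tool_pos: [0.5178, -0.312, 0.1182]
eef_rot: [-0.587, -0.394, 0.393, 0.588]
contact_force: [0.7, 0.7, -0.7]
opening: 0.266
q [ 0.6584  0.8483 -0.3434  1.7262  0.4308  0.6432  1.2549] p [ 0.5184 -0.3113  0.1187] t 5.95 F [-0.1805  0.2316 -1.5776] open 0.2631409102839565
tool x yaw 67.68231021393326 tilt [ 0.0002  0.0023 -1.    ]
delta mm [-4.7119 82.7067 -2.615 ]
```

View pics/t3.png

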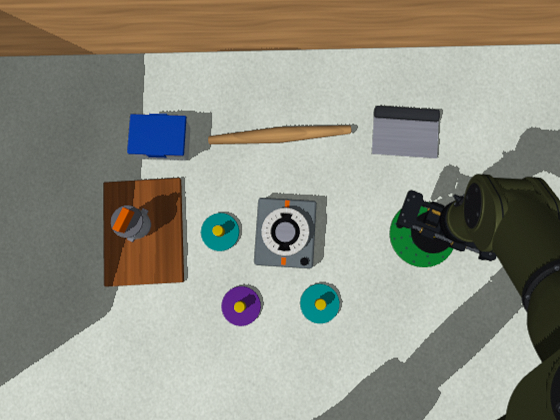

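```bash
python3 -m inch '-4 30 -3 0;-5 60 -3 0;-5 76 -3 0;-5 80 -3 0;-5 83 -3 0;-5 84 -3 0' ; python3 d.py .519 -.3165 .035
```

```text
clock: 6.55
tool_pos: [0.5195, -0.3197, 0.0356]
eef_rot: [0.588, 0.393, -0.393, -0.587]
contact_force: [-0.5, -0.2, 0.2]
opening: 0.262
q [ 0.63    0.9762 -0.2754  1.7352  0.4906  0.4974  1.2133] p [ 0.5195 -0.3197  0.0356] t 6.55 F [-0.5334 -0.2252  0.1932] open 0.2620474904501935
tool x yaw 67.53818559428466 tilt [ 0.0015 -0.0003 -1.    ]
delta mm [2.7561 0.6378 1.6284]
```

```bash
python3 -m inch '0 1 0 0;0 1.5 0 0;0 1.5 0 0' ; python3 -m inch '0 0 0 0;0 0 0 0;0 0 0 0' -0.2 25;  python3 -m inch '0 -20 0 0;0 -60 0 0;0 -110 0 0;0 -140 0 0;0 -140 0 0'
python3 - <<'E'
from h import *
s=snap('wrist','w4.png');snap('scene','s4.png')
E
python3 d.py .5475 .3286 .2
```

```text
clock: 6.85
tool_pos: [0.5195, -0.3199, 0.0354]
eef_rot: [0.589, 0.393, -0.392, -0.587]
contact_force: [-1.3, 1.8, 6.9]
opening: 0.265
clock: 7.15
tool_pos: [0.5188, -0.3203, 0.0337]
eef_rot: [0.588, 0.393, -0.393, -0.588]
contact_force: [-0.5, -0.2, 0.2]
opening: 0.399
clock: 7.65
tool_pos: [0.5214, -0.3213, 0.178]
eef_rot: [0.591, 0.394, -0.391, -0.585]
contact_force: [0.2, 0.0, -0.6]
opening: 0.4
q [ 0.6928  0.7783 -0.385   1.6781  0.3925  0.7616  1.2987] p [ 0.5185 -0.3203  0.1736] t 7.75 F [-0.6327  0.448   0.1085] open 0.4025079922502354
tool x yaw 67.47646401928847 tilt [ 0.0006 -0.0006 -1.    ]
delta mm [610.493  -26.7781 221.744 ]
```

View pics/w4.png

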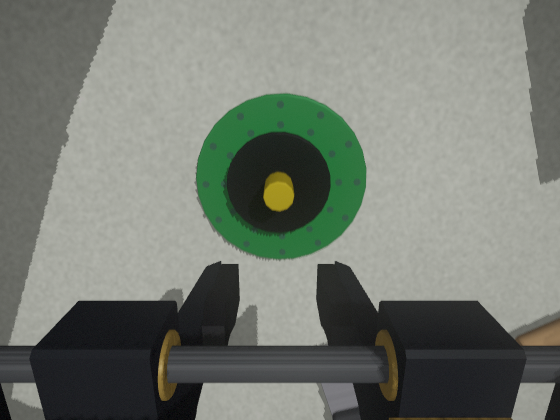

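View pics/s4.png

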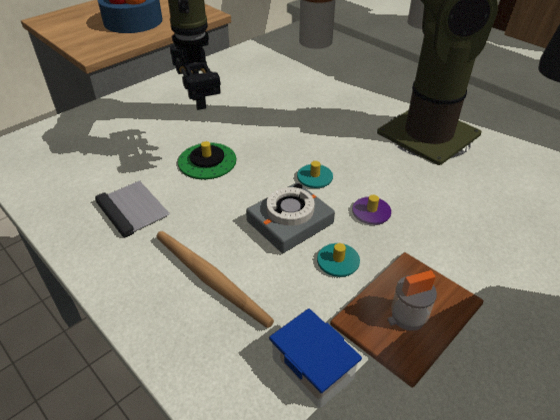

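```bash
cat > m2.py <<'E'
from h import *
np.set_printoptions(precision=4,suppress=True)
s=snap('top','t5.png')
hsv=cv2.cvtColor(s['frame'],cv2.COLOR_RGB2HSV)
sub=hsv[200:242,105:155]
m=cv2.inRange(hsv,(3,200,0),(16,255,255));m[:200]=0;m[240:]=0;m[:,:105]=0;m[:,150:]=0
v=hsv[:,:,2][m>0];print(np.histogram(v,12))
for th in(100,150,190,210):
    mm=(m>0)&(hsv[:,:,2]>th); pts=np.argwhere(mm)
    if len(pts)<20: continue
    P=np.array([back(s,q,.131)[:2] for q in pts]);rc=cv2.minAreaRect((P*1000).astype(np.float32));C=P-P.mean(0);w,vv=np.linalg.eigh(C.T@C);print(th,len(pts),P.mean(0),rc,np.sqrt(12*w/len(P)),np.degrees(np.arctan2(vv[1,1],vv[0,1])))
cv2.imwrite('pics/t5c.png',cv2.resize(s['frame'][195:270,100:325,::-1],None,fx=3.5,fy=3.5,interpolation=cv2.INTER_CUBIC))
# turret ring: bright low-sat pixels
g=(hsv[:,:,1]<40)&(hsv[:,:,2]>150)
reg=np.zeros(g.shape,np.uint8);cv2.circle(reg,(286,232),27,1,-1)
cs=cv2.findContours((g&(reg>0)).astype(np.uint8),0,2)[0];c=max(cs,key=cv2.contourArea);c2=cv2.minEnclosingCircle(c);print('ring',c2,back(s,c2[0][::-1],.064), cv2.fitEllipse(c), back(s,cv2.fitEllipse(c)[0][::-1],.064))
for d in r.tip_of('top','socket')+r.tip_of('top','plunger'): print(d,back(s,d['centre'],.064))
E
python3 m2.py
```

```text
(array([  3,  17,   1, 103,  12,  10,   0,   2,  11,  13,  21, 124]), array([ 46. ,  60.5,  75. ,  89.5, 104. , 118.5, 133. , 147.5, 162. ,
       176.5, 191. , 205.5, 220. ]))
100 207 [0.5474 0.327 ] ((546.0636596679688, 324.1215515136719), (24.406110763549805, 47.949928283691406), 64.62053680419922) [0.0209 0.049 ] 154.06096353181698
150 171 [0.5482 0.3288] ((548.2627563476562, 328.75860595703125), (14.09175968170166, 47.95439529418945), 64.68753814697266) [0.0149 0.0483] 154.37190569324346
190 145 [0.5474 0.3291] ((547.4901123046875, 329.1189880371094), (12.21029281616211, 46.249752044677734), 64.69371795654297) [0.013  0.0467] 154.94608109847633
210 33 [0.541  0.3293] ((547.17919921875, 327.7713623046875), (10.109880447387695, 45.37908172607422), 61.11369323730469) [0.0107 0.0503] 150.09894579284733
ring ((284.6507568359375, 231.3642120361328), 23.87200355529785) [ 0.524  -0.0057  0.064 ] ((284.6802978515625, 231.2295684814453), (46.522090911865234, 46.85234451293945), 164.41806030273438) [ 0.5243 -0.0058  0.064 ]Traceback (most recent call last):
  File "m2.py", line 17, in <module>
    for d in r.tip_of('top','socket')+r.tip_of('top','plunger'): print(d,back(s,d['centre'],.064))
                                      ~~~~~~~~^^^^^^^^^^^^^^^^^
ValueError: it knows: board_top, cap_mid, container_mid, cup_mid, divider_mid, grinder, pin_mid, socket, trivet_top
```

```bash
sleep 1
```

```text
(no output)
```

View pics/t5c.png

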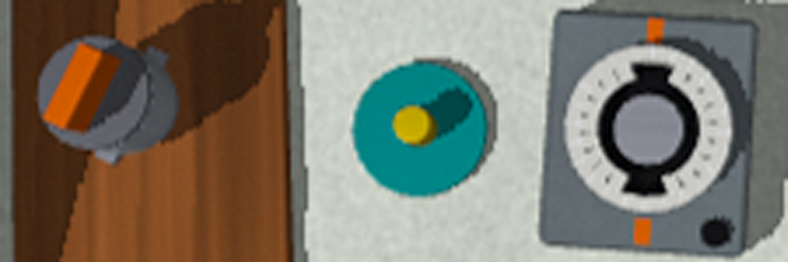

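```bash
python3 d.py .548 .329 .2; python3 -m inch '50 -26 20 0;100 -26 40 0;150 -26 60 0;200 -26 80 0;250 -26 95 1;300 -26 110 2;350 -26 125 3;400 -26 145 3;450 -26 163 3;500 -26 180 3' 0.0
python3 d.py .548 .329 .2
```

```text
q [ 0.6925  0.7807 -0.3844  1.6794  0.3925  0.7617  1.2987] p [ 0.5174 -0.3198  0.1718] t 7.85 F [-0.7794  0.4295  0.065 ] open 0.3980395373856579
tool x yaw 67.48837792762683 tilt [-0.0027  0.0011 -1.    ]
delta mm [611.0507 -27.5547 220.2521]
clock: 8.85
tool_pos: [0.5404, 0.1757, 0.1975]
eef_rot: [-0.598, -0.376, 0.379, 0.598]
contact_force: [1.9, -0.3, -0.2]
opening: 0.501
q [-0.2194  0.6891 -0.2981  1.7839  0.2888  0.715   0.4524] p [0.5404 0.1757 0.1975] t 8.85 F [ 1.8922 -0.3146 -0.2095] open 0.5012944471568451
tool x yaw 64.51388889168251 tilt [-0.0032 -0.0015 -1.    ]
delta mm [141.6691  -2.7489  59.0983]
```

```bash
python3 -m inch '50 -2 20 0;100 -2 40 0;139 -2 59 0;139 -2 59 0;139 -2 59 0;139 -2 59 0'
cat > m3.py <<'E'
from h import *
import sys
np.set_printoptions(precision=4,suppress=True)
s=snap('wrist',sys.argv[1])
hsv=cv2.cvtColor(s['frame'],cv2.COLOR_RGB2HSV)
m=cv2.inRange(hsv,(3,200,160),(16,255,255));n,l,st,c=cv2.connectedComponentsWithStats(m);i=1+st[1:,4].argmax()
pts=np.argwhere(l==i)
P=np.array([back(s,q,.131)[:2] for q in pts]);C=P-P.mean(0);w,vv=np.linalg.eigh(C.T@C);print(len(pts),P.mean(0),np.sqrt(12*w/len(P)),np.degrees(np.arctan2(vv[1,1],vv[0,1])),cv2.minAreaRect((P*1000).astype(np.float32)))
E
python3 m3.py w5.png; python3 d.py .548 .329 .108
```

```text
clock: 9.45
tool_pos: [0.5481, 0.3225, 0.1998]
eef_rot: [0.599, 0.376, -0.378, -0.598]
contact_force: [0.5, -1.2, -0.1]
opening: 0.501
2050 [0.544  0.3294] [0.0151 0.0535] 154.45306080818128 ((543.9495239257812, 329.47503662109375), (15.125239372253418, 55.55082702636719), 64.45451354980469)
q [-0.4537  0.7656 -0.2787  1.5706  0.2599  0.8449  0.2906] p [0.5484 0.3221 0.2002] t 9.5 F [ 0.2365 -1.4612 -0.2993] open 0.4959430268851481
tool x yaw 64.34584916269901 tilt [-0.0013 -0.0031 -1.    ]
delta mm [ 6.297  92.2062  3.3622]
```

View pics/w5.png

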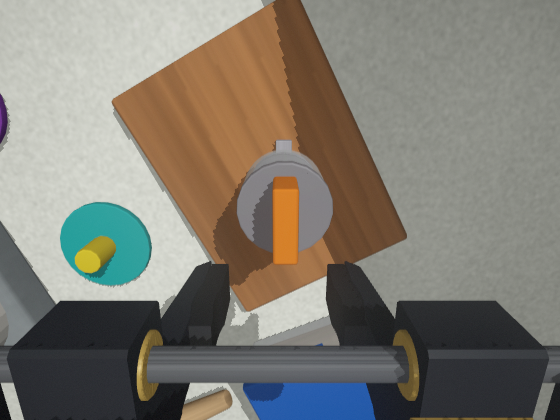

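```bash
python3 -m inch '6 20 4 0;6 50 4 0;6 80 4 0;6 93 4 0;6 93 4 0;6 93 4 0;6 93 4 0'; python3 d.py .547 .3287 .1065
```

```text
clock: 10.2
tool_pos: [0.5482, 0.3324, 0.1099]
eef_rot: [-0.598, -0.378, 0.376, 0.598]
contact_force: [0.6, -0.2, -0.4]
opening: 0.502
q [-0.4865  0.887  -0.2425  1.6197  0.3047  0.6693  0.2422] p [0.5482 0.3324 0.1099] t 10.2 F [ 0.5574 -0.1702 -0.4177] open 0.5024202331281185
tool x yaw 64.4566845260552 tilt [ 0.0023  0.0017 -1.    ]
delta mm [-3.8855  3.4348 -0.5521]
```

```bash
python3 -m inch '-3 3 0 0;-3 3 0 0;-3 3 0 0' ; python3 -m inch '0 0 0 0;0 0 0 0;0 0 0 0;0 0 0 0;0 0 0 0;0 0 0 0' -1 55; python3 d.py .547 .3287 .1065
```

```text
clock: 10.5
tool_pos: [0.5459, 0.3293, 0.1057]
eef_rot: [0.598, 0.377, -0.377, -0.598]
contact_force: [1.1, 0.4, 0.4]
opening: 0.498
clock: 11.1
tool_pos: [0.5457, 0.3293, 0.1052]
eef_rot: [-0.598, -0.377, 0.377, 0.598]
contact_force: [-0.3, -0.4, -0.3]
opening: 0.175
q [-0.4854  0.8907 -0.2403  1.6307  0.3074  0.6578  0.2412] p [0.5457 0.3293 0.1052] t 11.1 F [-0.3184 -0.3656 -0.2941] open 0.1746976119781599
tool x yaw 64.49870245594545 tilt [-0.0002 -0.0001 -1.    ]
delta mm [ 0.0059 -1.2573 -1.4367]
```

```bash
python3 -m inch '0 -20 0 0;0 -50 0 0;0 -80 0 0;0 -80 0 0;0 -80 0 0' ; python3 d.py .5245 -.0057 .185
```

```text
clock: 11.6
tool_pos: [0.5456, 0.3291, 0.1849]
eef_rot: [0.598, 0.377, -0.377, -0.598]
contact_force: [1.2, 0.2, -2.8]
opening: 0.175
q [-0.4662  0.7849 -0.2755  1.5824  0.2683  0.8119  0.2751] p [0.5456 0.3291 0.1849] t 11.6 F [ 1.1708  0.2138 -2.7561] open 0.17513895386201453
tool x yaw 64.49612448165165 tilt [-0.0001 -0.0002 -1.    ]
delta mm [-311.2718    0.0148 -125.1116]
```

```bash
python3 m3.py w6.png
```

```text
2690 [0.5708 0.3162] [0.024  0.0474] 141.04625224895588 ((574.888427734375, 314.95068359375), (26.394392013549805, 60.77088165283203), 65.46441650390625)
```

View pics/w6.png

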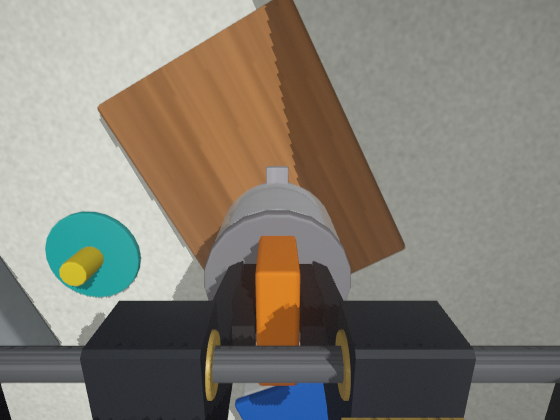

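```bash
cat > e.py <<'E'
from h import *
np.set_printoptions(precision=4,suppress=True)
s=r.snapshot('wrist');p,R,_=pose();f=s['frame']
u=p[2]-.0902
print([tuple(f[i,278]) for i in range(162,176)]); print([(i,tuple(f[i,278])) for i in range(230,280,3)])
for row,z in((167.5,u),(167.5,u+.007),(237,u+.080),(270,u+.116)):
    print(row,R.T@(back(s,(row,278),z)-p)*1000)
for row in (205,170,178): 
    print(row,[ (c,f[row,c].tolist()) for c in range(255,300,2)]) if row!=205 else 0
E
python3 e.py
```

```text
[(np.uint8(168), np.uint8(119), np.uint8(77)), (np.uint8(168), np.uint8(118), np.uint8(74)), (np.uint8(167), np.uint8(117), np.uint8(74)), (np.uint8(161), np.uint8(118), np.uint8(84)), (np.uint8(137), np.uint8(124), np.uint8(119)), (np.uint8(142), np.uint8(138), np.uint8(141)), (np.uint8(167), np.uint8(164), np.uint8(170)), (np.uint8(165), np.uint8(163), np.uint8(167)), (np.uint8(166), np.uint8(163), np.uint8(168)), (np.uint8(165), np.uint8(162), np.uint8(167)), (np.uint8(165), np.uint8(163), np.uint8(168)), (np.uint8(164), np.uint8(162), np.uint8(166)), (np.uint8(164), np.uint8(163), np.uint8(168)), (np.uint8(165), np.uint8(163), np.uint8(167))]
[(230, (np.uint8(132), np.uint8(131), np.uint8(135))), (233, (np.uint8(134), np.uint8(133), np.uint8(136))), (236, (np.uint8(172), np.uint8(99), np.uint8(41))), (239, (np.uint8(172), np.uint8(99), np.uint8(39))), (242, (np.uint8(172), np.uint8(100), np.uint8(40))), (245, (np.uint8(173), np.uint8(99), np.uint8(39))), (248, (np.uint8(175), np.uint8(99), np.uint8(37))), (251, (np.uint8(175), np.uint8(100), np.uint8(38))), (254, (np.uint8(174), 
[... 965 characters left out ...]
7, [156, 154, 159]), (289, [169, 121, 78]), (291, [173, 123, 79]), (293, [176, 126, 81]), (295, [172, 121, 77]), (297, [113, 79, 53]), (299, [109, 76, 50])]
178 [(255, [168, 119, 76]), (257, [167, 119, 76]), (259, [163, 115, 73]), (261, [159, 112, 71]), (263, [157, 112, 71]), (265, [160, 113, 73]), (267, [161, 159, 162]), (269, [162, 160, 165]), (271, [165, 163, 168]), (273, [170, 168, 172]), (275, [167, 165, 170]), (277, [163, 162, 165]), (279, [165, 162, 167]), (281, [164, 162, 167]), (283, [165, 164, 168]), (285, [160, 159, 164]), (287, [155, 152, 157]), (289, [170, 121, 76]), (291, [172, 122, 80]), (293, [169, 121, 77]), (295, [172, 122, 78]), (297, [174, 125, 81]), (299, [132, 91, 59])]
```

```bash
python3 d.py .5215 -.0055 .175; python3 -m inch '-45 0 -18 -5;-92 0 -37 -11;-140 0 -56 -16;-188 0 -75 -21;-235 0 -94 -21;-280 5 -112 -21;-310 10 -122 -21;-310 10 -122 -21;-310 10 -122 -21;-310 10 -122 -21'; python3 d.py .5215 -.0055 .175
```

```text
q [-0.4663  0.7868 -0.2751  1.5836  0.2682  0.8122  0.2751] p [0.5448 0.3284 0.1834] t 11.7 F [ 0.2088 -0.1483 -3.251 ] open 0.17709331420758412
tool x yaw 64.49988764022719 tilt [-0.0029 -0.0022 -1.    ]
delta mm [-311.3768    9.2328 -122.7714]
clock: 12.7
tool_pos: [0.5225, -0.0012, 0.1748]
eef_rot: [-0.518, -0.481, 0.48, 0.519]
contact_force: [-0.4, 0.4, -1.7]
opening: 0.177
q [ 0.1658  0.6871 -0.41    1.9374  0.4547  0.6086  0.9544] p [ 0.5225 -0.0012  0.1748] t 12.7 F [-0.429   0.3836 -1.6641] open 0.17737725716926608
tool x yaw 85.61476469255555 tilt [-0.0005  0.0017 -1.    ]
delta mm [-4.3785 -0.2045  0.621 ]
```

```bash
python3 -m inch '-3 0 0 0;-3 0 0 0;-3 0 0 0'; python3 - <<'E'
from h import *
for c in('wrist','top','scene'): 
    s=snap(c,c[0]+'7.png')
    if c!='wrist':
        k=(slice(185,285),slice(225,345)) if c=='top' else (slice(120,270),slice(210,370))
        cv2.imwrite('pics/%s7c.png'%c[0],cv2.resize(s['frame'][k][:,:,::-1],None,fx=5,fy=5,interpolation=cv2.INTER_CUBIC)[:600,:800])
E
python3 d.py .5215 -.0055 .175
```

```text
clock: 13.0
tool_pos: [0.5223, -0.0053, 0.1753]
eef_rot: [-0.519, -0.48, 0.48, 0.519]
contact_force: [0.6, -0.5, -3.1]
opening: 0.178
q [ 0.1729  0.6857 -0.4091  1.938   0.4558  0.609   0.9596] p [ 0.5223 -0.0056  0.1754] t 13.15 F [ 0.0384  0.2161 -2.5302] open 0.1758873141950516
tool x yaw 85.52860460314169 tilt [ 0.0002  0.0001 -1.    ]
delta mm [0.0393 0.3521 0.7861]
```

View pics/w7.png

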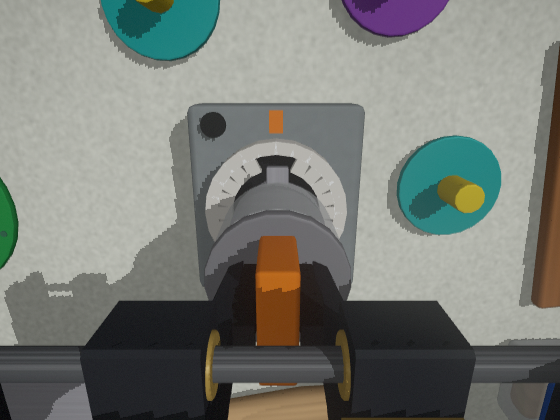

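View pics/s7c.png

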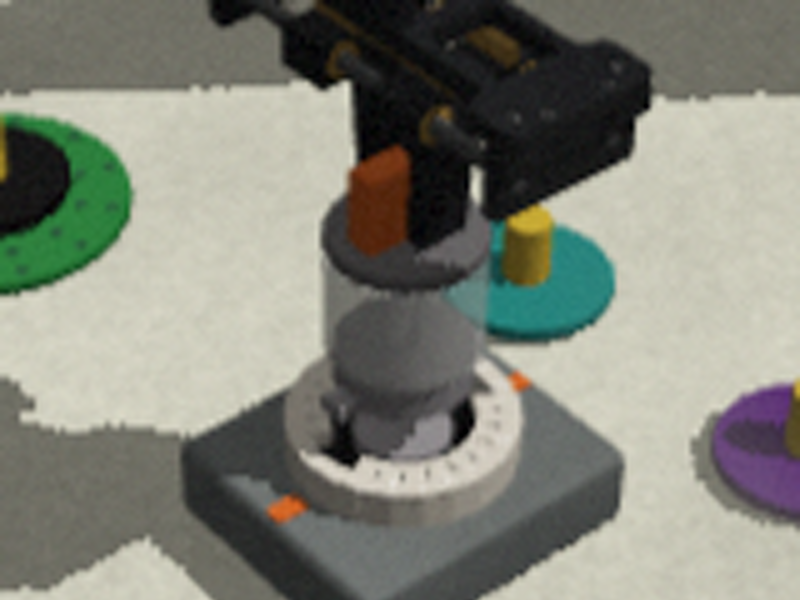

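```bash
cat > f.py <<'E'
from h import *
from scipy.optimize import least_squares
np.set_printoptions(precision=3,suppress=True)
f=cv2.imread('pics/w7.png')[:,:,::-1]; s=dict(r.snapshot('wrist'));f=s['frame']
p,R,_=pose()
hsv=cv2.cvtColor(f,cv2.COLOR_RGB2HSV);m=((hsv[:,:,1]<35)&(hsv[:,:,2]>140)).astype(np.uint8)
m[:, :200]=0;m[:,352:]=0;m[:136]=0;m[235:]=0
cv2.imwrite('pics/mask.png',m*255)
P=[]
for a in np.radians(np.arange(180,361,4)):  # march inward from outside
    for rad in np.arange(82,45,-.5):
        x,y=276+rad*np.cos(a),212+rad*np.sin(a)
        if m[int(round(y)),int(round(x))]: P.append((y,x));break
P=np.array(P);T=np.array([R.T@(back(s,q,.064)-p)*1000 for q in P])
sol=least_squares(lambda v:np.hypot(T[:,0]-v[0],T[:,2]-v[1])-v[2],[0,0,51],loss='soft_l1');print(len(P),'turret centre tool',sol.x,np.sqrt(np.mean(sol.fun**2)))
sol=least_squares(lambda v:np.hypot(T[:,0]-v[0],T[:,2]-v[1])-51,[0,0],loss='soft_l1');print('fixed r',sol.x)
print('world pred', R.T@(np.array([.5245,-.0057,.064])-p)*1000)
for n,i,z in(('lugtip',[(int(r_),f[r_,278].tolist()) for r_ in range(140,172,2)],0),): print(i)
u=p[2]-.0902
for row,z in((155,.064),(167.5,u)): print(row,R.T@(back(s,(row,277),z)-p)*1000)
for row in(112,125,160,170):print(row,[(c,int(f[row,c].sum())) for c in range(254,302,2)])
E
python3 f.py
```

```text
45 turret centre tool [-0.617 -1.006 50.806] 0.39436238948951147
fixed r [-0.626 -1.254]
world pred [  0.16  111.355  -2.211]
[(140, [138, 136, 132]), (142, [180, 179, 174]), (144, [181, 179, 173]), (146, [180, 179, 174]), (148, [181, 179, 173]), (150, [180, 179, 173]), (152, [181, 179, 174]), (154, [171, 169, 163]), (156, [40, 40, 39]), (158, [42, 42, 41]), (160, [43, 42, 39]), (162, [43, 42, 40]), (164, [42, 41, 41]), (166, [89, 89, 92]), (168, [136, 135, 139]), (170, [134, 133, 138])]
155 [ -0.133 111.349  40.163]
167.5 [-0.111 90.195 35.72 ]
112 [(254, 353), (256, 355), (258, 350), (260, 353), (262, 353), (264, 352), (266, 351), (268, 351), (270, 343), (272, 339), (274, 338), (276, 336), (278, 340), (280, 340), (282, 341), (284, 342), (286, 348), (288, 353), (290, 352), (292, 350), (294, 355), (296, 355), (298, 350), (300, 350)]
125 [(254, 348), (256, 352), (258, 353), (260, 357), (262, 357), (264, 355), (266, 352), (268, 351), (270, 339), (272, 338), (274, 335), (276, 337), (278, 338), (280, 341), (282, 333), (284, 351), (286, 351), (288, 350), (290, 352), (292, 350), (294, 351), (296, 349), (298, 345), (300, 349)]
160 [(254, 531), (256, 321), (258, 118), (260, 118), (262, 120), (264, 120), (266, 123), (268, 121), (270, 121), (272, 126), (274, 123), (276, 117), (278, 124), (280, 126), (282, 122), (284, 123), (286, 121), (288, 128), (290, 127), (292, 123), (294, 131), (296, 357), (298, 535), (300, 532)]
170 [(254, 533), (256, 533), (258, 533), (260, 534), (262, 261), (264, 132), (266, 246), (268, 402), (270, 407), (272, 416), (274, 419), (276, 409), (278, 405), (280, 411), (282, 410), (284, 405), (286, 406), (288, 295), (290, 213), (292, 534), (294, 534), (296, 533), (298, 530), (300, 533)]
```

```bash
python3 -c "
import cv2;i=cv2.imread('pics/w7.png');cv2.imwrite('pics/w7c.png',cv2.resize(i[90:250,190:370],None,fx=3.7,fy=3.7,interpolation=2))"
```

```text
(no output)
```

View pics/w7c.png

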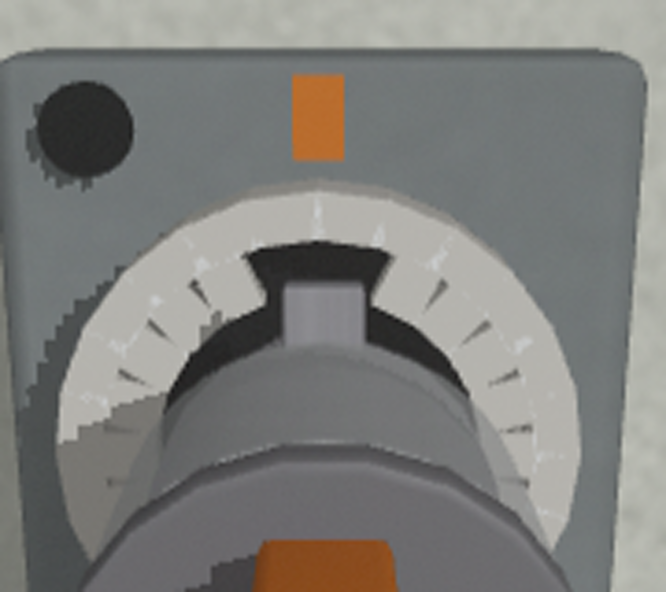

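```bash
python3 -m inch '-0.5 3 2 0;-0.5 8 2 0;-0.5 14 2 0;-0.5 16 2 0;-0.5 16 2 0;-0.5 16 2 0'; python3 - <<'E'
from h import *
s=snap('wrist','w8.png');i=s['frame'][:,:,::-1];cv2.imwrite('pics/w8c.png',cv2.resize(i[90:250,190:370],None,fx=3.7,fy=3.7,interpolation=2))
s=snap('scene','s8.png');cv2.imwrite('pics/s8c.png',cv2.resize(s['frame'][140:260,220:360,::-1],None,fx=5,fy=5,interpolation=2))
E
python3 d.py .5195 -.0055 .154
```

```text
clock: 13.8
tool_pos: [0.5202, -0.0062, 0.1592]
eef_rot: [-0.519, -0.48, 0.48, 0.519]
contact_force: [-1.1, 0.7, -1.8]
opening: 0.178
q [ 0.1608  0.7079 -0.3886  1.9567  0.4766  0.5667  0.9406] p [ 0.5203 -0.0062  0.1594] t 13.9 F [-0.2982  0.2511 -3.2702] open 0.17596839132417785
tool x yaw 85.49353558289388 tilt [ 0.0004  0.0001 -1.    ]
delta mm [0.6639 5.4189 0.9   ]
```

View pics/w8c.png

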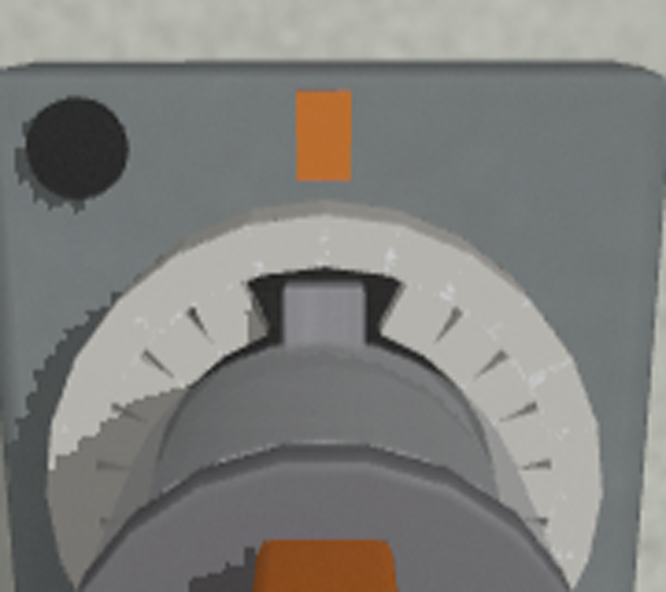

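View pics/s8c.png

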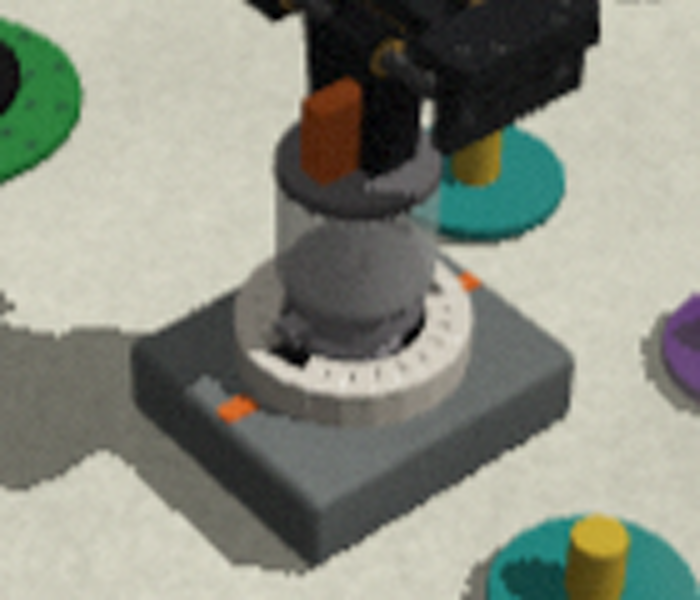

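```bash
python3 -m inch '0 3 0 0;0 6 0 0;0 8 0 0;0 8 0 0;0 8 0 0'; python3 d.py .5195 -.0055 .154; python3 - <<'E'
from h import *
s=snap('wrist','w9.png');i=s['frame'][:,:,::-1];cv2.imwrite('pics/w9c.png',cv2.resize(i[90:250,190:370],None,fx=3.7,fy=3.7,interpolation=2))
E
```

```text
clock: 14.4
tool_pos: [0.5202, -0.0062, 0.1512]
eef_rot: [-0.519, -0.48, 0.48, 0.519]
contact_force: [-0.3, 0.3, -1.8]
opening: 0.178
q [ 0.1539  0.7206 -0.378   1.9629  0.4866  0.5475  0.9318] p [ 0.5202 -0.0062  0.1512] t 14.4 F [-0.2888  0.2904 -1.8369] open 0.17812179154087798
tool x yaw 85.49726176412901 tilt [-0.0001  0.0001 -1.    ]
delta mm [ 0.6927 -2.7776  0.7192]
```

View pics/w9c.png

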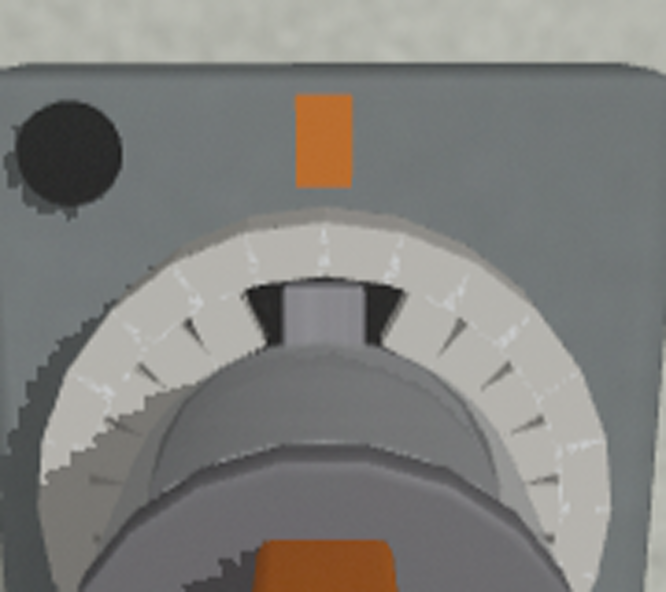

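```bash
python3 -m inch '0 2 0 0;0 4 0 0;0 6 0 0;0 8 0 0;0 8 0 0'; python3 -m inch '0 2 0 0;0 4 0 0;0 6 0 0;0 6 0 0;0 6 0 0'; python3 d.py .5202 -.0062 .1362
```

```text
clock: 14.95
tool_pos: [0.5203, -0.0063, 0.1434]
eef_rot: [0.519, 0.48, -0.48, -0.519]
contact_force: [-1.5, -0.4, 2.6]
opening: 0.175
clock: 15.45
tool_pos: [0.5203, -0.0063, 0.1374]
eef_rot: [0.519, 0.48, -0.48, -0.519]
contact_force: [-0.7, -0.8, 4.8]
opening: 0.174
q [ 0.1416  0.7424 -0.3587  1.9725  0.5041  0.5139  0.9165] p [ 0.5203 -0.0063  0.1374] t 15.45 F [-0.6505 -0.7821  4.7876] open 0.17370560352232445
tool x yaw 85.49191351581872 tilt [ 0.0003 -0.0001 -1.    ]
delta mm [0.1377 1.1643 0.1313]
```

```bash
python3 -m inch '0 0.5 0 0;0.5 0.5 0 8;1 0.5 -0.1 16;1.5 0.5 -0.3 24;2 0.5 -0.6 32;2.4 0.5 -0.9 40;2.4 0.5 -0.9 40'; python3 d.py .5202 -.0062 .1362; python3 - <<'E'
from h import *
print(r.get_state()['moment'])
E
```

```text
clock: 16.15
tool_pos: [0.5222, -0.0036, 0.1371]
eef_rot: [0.653, 0.273, -0.272, -0.652]
contact_force: [0.2, -0.1, 6.0]
opening: 0.176
q [ 0.0235  0.7284 -0.1722  1.9748  0.2617  0.4574  0.4502] p [ 0.5222 -0.0036  0.1371] t 16.15 F [ 0.1608 -0.0703  5.9965] open 0.17557017763805421
tool x yaw 45.34116746414447 tilt [ 0.002  0.    -1.   ]
delta mm [-3.2605  0.9362 -0.4624]
[ 0.06961164  0.09070157 -0.03567926]
```

```bash
python3 -m inch '0.5 0 0 8;1 0 -0.1 16;1.5 0 -0.3 24;2 0 -0.6 32;2.4 0 -0.9 40;2.8 0 -1.3 48;2.9 0 -1.4 50;2.9 0 -1.4 50'; python3 d.py .5202 -.0062 .1362; python3 - <<'E'
from h import *
print(r.get_state()['moment'])
s=snap('wrist','w10.png')
E
```

```text
clock: 16.95
tool_pos: [0.5246, -0.0028, 0.137]
eef_rot: [0.707, -0.028, 0.028, -0.706]
contact_force: [-1.1, -0.4, 5.7]
opening: 0.177
q [-0.1109  0.731   0.0464  1.9735 -0.0721  0.4378 -0.09  ] p [ 0.5246 -0.0028  0.137 ] t 16.95 F [-1.0548 -0.4285  5.6583] open 0.17717939870202698
tool x yaw -4.527544223561034 tilt [ 0.0008 -0.0004 -1.    ]
delta mm [-4.1687  0.7661 -3.6927]
[-0.21556019  0.27767474 -0.01308503]
```

View pics/w10.png

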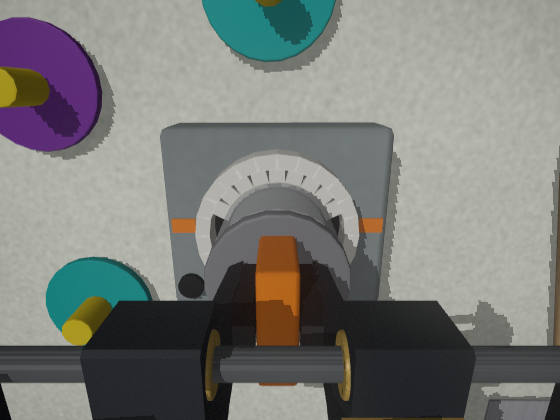

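```bash
python3 -m inch '0 0 0 2;0 0 0 4;0 0 0 4'; python3 d.py .5202 -.0062 .1362; python3 - <<'E'
from h import *
print(r.get_state()['moment'])
E
```

```text
clock: 17.3
tool_pos: [0.5247, -0.0028, 0.137]
eef_rot: [0.705, -0.051, 0.052, -0.705]
contact_force: [-1.5, -0.7, 5.1]
opening: 0.173
q [-0.1211  0.7317  0.063   1.974  -0.0978  0.4378 -0.131 ] p [ 0.5247 -0.0028  0.137 ] t 17.3 F [-1.5261 -0.6835  5.0575] open 0.17339684671768985
tool x yaw -8.33249862175028 tilt [ 0.0009 -0.0006 -1.    ]
delta mm [-3.945   0.7987 -4.0041]
[-0.31285869  0.21463721  0.7577996 ]
```

Stop reached (the moment about z rose to 0.76 N m). I'll ease the twist, let the spring lift the cup, and release.

```bash
python3 -m inch '0 -1 0 -2;0 -2 0 -2;0 -2 0 -2'; python3 -m inch '0 0 0 0;0 0 0 0;0 0 0 0;0 0 0 0' 0.2;python3 -m inch '0 -15 0 0;0 -40 0 0;0 -80 0 0;0 -110 0 0;0 -110 0 0;0 -110 0 0'; python3 - <<'E'
from h import *
s=snap('wrist','w11.png');s=snap('scene','s11.png')
E
```

```text
clock: 17.6
tool_pos: [0.5246, -0.0029, 0.1389]
eef_rot: [-0.706, 0.04, -0.04, 0.706]
contact_force: [-0.1, 0.2, 2.1]
opening: 0.177
clock: 18.0
tool_pos: [0.5242, -0.0028, 0.1387]
eef_rot: [-0.706, 0.04, -0.04, 0.706]
contact_force: [-0.2, -0.1, 0.5]
opening: 0.515
clock: 18.6
tool_pos: [0.5243, -0.0028, 0.249]
eef_rot: [-0.706, 0.04, -0.04, 0.706]
contact_force: [0.5, -0.1, 0.3]
opening: 0.6
```

View pics/w11.png

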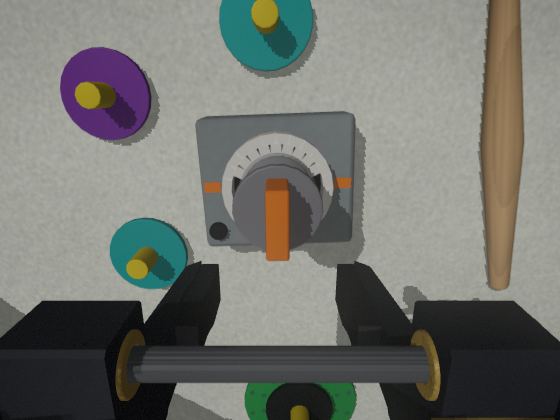

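View pics/s11.png

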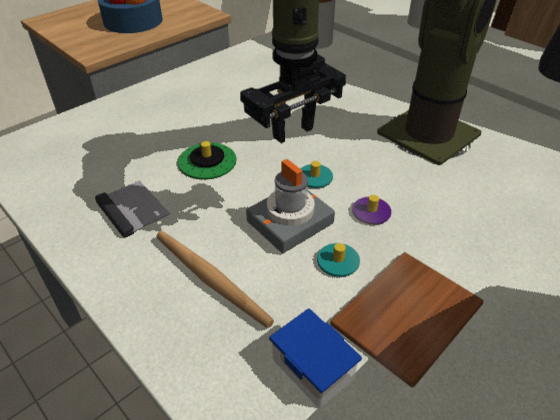

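```bash
python3 - <<'E'
from h import *
s=r.snapshot('wrist')
hsv=cv2.cvtColor(s['frame'],cv2.COLOR_RGB2HSV)
m=cv2.inRange(hsv,(3,180,170),(20,255,255));m[265:]=0;n,l,st,c=cv2.connectedComponentsWithStats(m);i=1+st[1:,4].argmax()
pts=np.argwhere(l==i)
for z in(.160,.165,.175):
    P=np.array([back(s,q,z)[:2] for q in pts]);C=P-P.mean(0);w,v=np.linalg.eigh(C.T@C);print(z,P.mean(0),np.sqrt(12*w/len(P)),np.degrees(np.arctan2(v[1,1],v[0,1])))
t=r.snapshot('top')
print(r.get_state()['clock'])
# bar top seen by the scene camera against prediction for locked / unlocked heights
sc=r.snapshot('scene');h=cv2.cvtColor(sc['frame'],cv2.COLOR_RGB2HSV);m=cv2.inRange(h,(3,170,120),(14,255,255));m[190:]=0;m[:150]=0
q=np.argwhere(m[:,:320]);print('scene bar rows',q.min(0),q.max(0))
d=np.radians(-97.)
for zt in(.165,.169,.180):
    print(zt,[np.round(proj(sc,[.5245+a*.025*np.cos(d)-b*.008*np.sin(d),-.0057+a*.025*np.sin(d)+b*.008*np.cos(d),zt]),1) for a in(-1,1) for b in(-1,1)])
E
```

```text
0.16 [ 0.52003169 -0.00284634] [0.00742524 0.04650355] 81.13483059160873
0.165 [ 0.52031675 -0.00103915] [0.00726109 0.04547553] 81.13483059160875
0.175 [0.52088686 0.00257521] [0.00693281 0.04341949] 81.13483059160875
18.8
scene bar rows [160 282] [185 301]
0.165 [array([169.8, 302.2]), array([172.8, 295.8]), array([157.6, 287. ]), array([160.4, 280.7])]
0.169 [array([168.2, 302.2]), array([171.2, 295.8]), array([156., 287.]), array([158.8, 280.7])]
0.18 [array([163.8, 302.4]), array([166.8, 295.9]), array([151.6, 287.1]), array([154.4, 280.7])]
```

```bash
python3 -c "
from plant import r
print(r.finish_job(), r.get_state()['clock'])"
```

```text
the job is handed in; nothing more can be done
the job is handed in; nothing more can be done
```

The dust cap is on the trivet and the grinding cup is locked in the socket. I handed the job in at about 19 s of the 64 s; it reports no verdict.

- **Dust cap:** I lifted the black-disc cap off the socket and set it knob up on the green trivet. The camera shows it resting near the middle. My measured tool position at release was about 4 mm from the trivet centre.
- **Grinding cup:** I took it from the board and lined its lugs up with the slots. I then pushed it down against the plunger, with the force rising by about 7 N as the spring should give. I turned it clockwise about 94 degrees until the stop resisted at 0.76 N m, then eased off and let go.
- **Last checks:** The scene camera puts the bar top at the locked height: topmost row 160, against about 158 predicted if locked and 152 if sprung up. The wrist camera shows the bar turned about 94 degrees from the slots. The gripper is about 110 mm above its release height and touching nothing.
- **Weak check:** The bar position in that last wrist picture came out about 4–6 mm off the socket centre. The colour mask was incomplete, missing part of the bar's top, so I did not rely on it.
- **Left alone:** The rolling pin, divider and container look unmoved in the last pictures; I did not measure them again.

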